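# Load a sample rack and run the sticking dispenser tray home

### The arm

A 6-joint arm with a two-finger parallel gripper is mounted at the origin on the work surface. World frame = base frame: x ahead of the robot, y to its left, z up, the work surface at z = 0. Lengths are in m, angles in rad, forces in N, time in s.
With the tool pointing down it reaches from about 0.35 to 0.775 m from the base axis. Payload 7.3 kg.
Tool frame: the origin (TCP) lies on the centre line of the jaws, within the pads' length; the fingertips stand 17 mm ahead of it and the grasp point (between the pads) lies 2 mm behind it (robot.tip_extent is the distance from the TCP to the fingertips, in m); z points along the fingers, y is the line along which they close (so a half turn about z gives the same grasp; the last joint's range is limited). The gripper opens to 92 mm and grips with 3 to 60 N. Pads are 19 mm wide; open, the fingers measure 130 mm over their backs; the gripper's body (75 mm by 190 mm) begins 47 mm behind the grasp point.
Start: joints at [-1.398, 0.342, 1.524, -0, 1.275, -0.146], TCP at [0.165, -0.499, 0.244] pointing down, gripper open.
Joint ranges: [-2.53, 2.53], [-0.77, 2.02], [0.04, 2.7], [-1, 4.14], [0.28, 2.66], [-3.11, 3.11]. Speed limits (rad/s): [2.57, 2.57, 3.14, 3.14, 3.14, 3.14].

### API

Orientations are given as [roll, pitch, yaw] about the fixed x, y, z axes, in that order (R = Rz(yaw) Ry(pitch) Rx(roll)).
In Python, from cell import robot gives the robot as it stands.
- The arm moves only by the tool step_arm, never from a script. Its argument "motion" is a list of rows, each a list of 2 entries, a list of its own where there are three numbers: the shift along the tool's x, y, z in units of 60 mm (1.0 is 60 mm), then the turn about the tool's z in rad. In form: [[[x, y, z], spin], ...]. A call has 1 to 10 rows; each row is the pose to reach, as a shift and turn from the pose commanded when the call began, along the tool's axes at that moment; what a row does not reach only later rows make up. A row lasts 1/8 s, in which the tool goes at most 62.5 mm and 10.7 degrees, less where a joint would pass 70% of its speed; a pose out of reach is approached as far as the arm can. A call with a gripper value outside its range is refused whole. "hand" is the closure in counts, from 0 (fully open) to 255 (shut), set as the call begins (left out, the last holds). The fingers move at their own pace and stop on an object; "squeeze" is the grip in N (left out, the last holds). Time passes only in rows, so rows that repeat a pose let the fingers close. It gives the time, the measured TCP pose, the force, the opening and the grip force at its end, in the units of the state.
- robot.observe(): the state, without advancing time (a new reading comes with each control period).
- robot.read_camera(name): name is "scene" or "top" or "wrist"; returns a dict with "pixels" (480x640x3 uint8, red, green, blue), "intrinsics" (3x3 intrinsics, pixels), "xyz" and "rotation" of the camera in the world; the wrist camera has in their place "T_tool_cam" (4x4, takes a point from camera to tool coordinates, whose origin is the TCP and whose axes are the flange's). Camera axes: x right, y up, looking along -z (the intrinsics and any distortion apply to the point x, -y, -z); pixel columns grow to the right and rows downward; lengths in m; the calibration is good to about 2 mm. The wrist camera is an equidistant fisheye: a pixel r from the principal point sees the ray r / f radians off the axis. A picture is of the moment at which its call begins: read the wrist's pose just before it. There is no depth.
- robot.hand_in(): hands the job in; it is judged then, once.
The state is a dict: "time": time; "qpos": joint angles; "qvel": joint speeds; "joint_efforts": joint torques, N m; "tool_pos": TCP position; "tool_rot": TCP orientation; "contact_force": force on the tool from outside, world axes, zero at the start; "torque": the same for the moment, N m; "opening": finger opening in m; "grip_force": force on a finger pad.
Only numpy, scipy, OpenCV 4.12 (cv2) and the standard library are available. Lean on these libraries where they do the work, as an engineer would, in place of code of your own. Each camera call takes 0.05 s, during which the arm holds its last target. There are 200 camera calls.

### The job

Stand the loaded sample rack upright in the dispenser's tray, then push the tray in by its handle: it sticks at its loading position, so lean on it until it breaks free, and run it in under the hood until it rests against the end stop, which you cannot see. Set the rack down and meet the stop gently, without ramming, leave the tray resting against the stop with the rack still seated, and do not shift the bottle or the yellow bin.

Things in the scene. Friction and masses are not known exactly. Their poses are not given: they have to be found in the camera images.
- dispenser: Bench dispenser: flat grey base plate 540 x 170 mm, its top 22 mm above the bench, a rail along its middle, a white hood over one end. Origin: on the bench, below the rail's centreline, in the plane of the hood's mouth. x runs along the rail into the hood, z up. Base from x = -300 to 240 mm, hood from 0 to 235 mm, 170 mm wide, its top 228 mm high with a bottle on it to 320 mm.
- hood_mouth (a point): Top middle of the hood's mouth: 120 mm wide, open to 133 mm above the bench; axes as the dispenser's. Out of sight inside, a rubber-buffered end stop is clamped to the base, somewhere else each time: the tray meets it 70 to 115 mm from where it starts. The buffer gives about 1 mm per 2.5 N and must never be loaded with over 15 N.
- tray: Aluminium tray on the rail, deck 235 x 90 x 8 mm, with a nest for the rack: a trough 136 x 31 mm inside, long along x, walls 14 mm high and 4 mm thick. Origin: centre of the nest's floor (= deck top), 48 mm above the bench. x runs along the rail into the hood, as the dispenser's, z up; the deck spans x = -160 to 75 mm. It slides only along x, and starts at its loading position.
- handle_top (a point): Centre of the top edge of the tray's upright black handle: 12 mm thick along x, 60 mm wide, 45 mm high above the deck, at x = -140 mm of the tray; axes as the tray's. Pushed in, the tray sticks on a stiff catch within the first 7 mm and breaks free at about 8 to 16 N; from there it slides with about 2.5 N. Let go at the end stop, it stays there by its friction, slightly into the buffer.
- rack: White sample rack with five capped tubes, loose, about 0.2 to 0.3 kg. Body 130 x 26 mm (x long, y across), 60 mm high, on a foot 126 x 23 mm; the caps reach 82 mm above its underside. Origin: centre of its underside, z up. Either end may go first into the nest.
- reagent: Bystander: amber bottle 54 mm across, 115 mm tall; origin at the centre of its foot.
- sharps_bin: Bystander: round yellow bin with a red cap, 112 mm across at the lid, 167 mm tall; origin at the centre of its foot.
Mind the look-alikes: they are no part of the job. There is more than one size of the rack; the job needs the larger.

How it is judged:
On the way, in this order (a step that is already met when the one before it is completed fails the run):
1. the rack stands in the tray's nest, let go (z of rack in the frame of tray below 0.003 m and horizontal distance between rack and tray below 0.006 m and angle between the x axis of rack and the x axis of tray, either way round below 0.06 rad and angle between rack's own z axis and vertical below 0.05 rad and contact force between the fingers and rack below 0.1 N), for 0.2 s.
2. the tray bears on the end stop (part of the dispenser) (contact force between tray and dispenser above 1 N), for 0.2 s.
At the end, for the whole second after the job is handed in: the tray rests against the hidden end stop (it still bears on the buffer with over 0.2 N) and the rack stands in its nest, down on the floor (within 3 mm), centred within 6 mm, straight within 0.06 rad, upright within 0.05 rad, and at rest (z of rack in the frame of tray below 0.003 m and horizontal distance between rack and tray below 0.006 m and angle between the x axis of rack and the x axis of tray, either way round below 0.06 rad and angle between rack's own z axis and vertical below 0.05 rad and contact force between tray and dispenser above 0.2 N and linear speed of rack below 0.02 m/s); the robot touches nothing.
It fails at once if the end stop is rammed or overloaded by the tray (contact force between tray and dispenser above 15 N).
It fails at once if the rack is banged or pressed hard into the tray (contact force between rack and tray above 30 N).
It fails at once if the rack is tipped over (angle between rack's own z axis and vertical above 0.7 rad).
It fails at once if the bottle is shifted (distance of reagent from where it was at the start of the episode above 0.02 m).
It fails at once if the yellow bin is shifted (distance of sharps_bin from where it was at the start of the episode above 0.02 m).
It also fails if it takes over 61 s, if anything falls off the work surface, if the arm or the gripper's body presses on something with over 40 N, if the wrist force passes 120 N, or if a joint passes its speed limit or range.

## Working session

There is one attempt and no reset: what is moved stays moved. The work goes in short steps, Python scripts to look and compute and a tool call to move; the robot and the scene stay as the last step left them, time stands still between calls to the robot, and variables do not carry over. Pictures are saved under pics/ and viewed, at most 10 in all, crops included, and the job is handed in when it is done.

Besides the shell and the picture viewer there is one more tool, called after ">>>" as name([rows], argument=value, ...), one row to a line, values as JSON. step_arm: Moves the arm, as the interface text tells. Its arguments: {"type":"object","properties":{"motion":{"type":"array"},"hand":{"type":"number"},"squeeze":{"type":"number"}},"required":["motion"]}

```bash
mkdir -p pics; python3 - <<'E'
from cell import robot
import cv2,pickle
s=robot.observe();print(s)
d={}
for n in("scene","top"):
    c=robot.read_camera(n);d[n]=c
    cv2.imwrite(f"pics/{n}0.png",c["pixels"][:,:,::-1])
    print(n,c["intrinsics"],c["xyz"],c["rotation"],[k for k in c])
pickle.dump(d,open("c0.pkl","wb"))
E
```

```text
{'time': 0.0, 'qpos': array([-1.39799079e+00,  3.42699111e-01,  1.52501531e+00,  8.87415100e-06,
        1.27541736e+00, -1.45985288e-01]), 'qvel': array([-4.40038350e-04, -8.66785093e-04,  1.10890652e-03,  8.21005621e-05,
        1.35218306e-03,  9.57394142e-04]), 'joint_efforts': array([-2.58915986e-05, -4.31237698e+01, -2.44220138e+01,  7.16627156e-02,
        5.59932785e-02, -1.45013391e-04]), 'tool_pos': array([ 0.16450849, -0.49815291,  0.24305781]), 'tool_rot': array([-3.14007114e+00, -2.32287267e-04,  3.18788058e-01]), 'contact_force': array([0.64505585, 0.30336605, 0.45282811]), 'torque': array([ 0.05463111, -0.01561514,  0.014627  ]), 'grip_force': 0.0, 'opening': 0.09184406738808336}
scene [[620.02577401   0.         324.14785582]
 [  0.         620.02577401 245.1326024 ]
 [  0.           0.           1.        ]] [ 1.24324455 -0.25020954  0.97603262] [ 0.78049834 -0.0188448   1.07514521] ['pixels', 'intrinsics', 'xyz', 'rotation']
top [[481.63086171   0.         316.49456836]
 [  0.         481.63086171 246.52832746]
 [  0.           0.           1.        ]] [0.37140699 0.17944225 0.95913444] [ 0.13603892 -0.02915383 -1.57652846] ['pixels', 'intrinsics', 'xyz', 'rotation']
```

View pics/scene0.png

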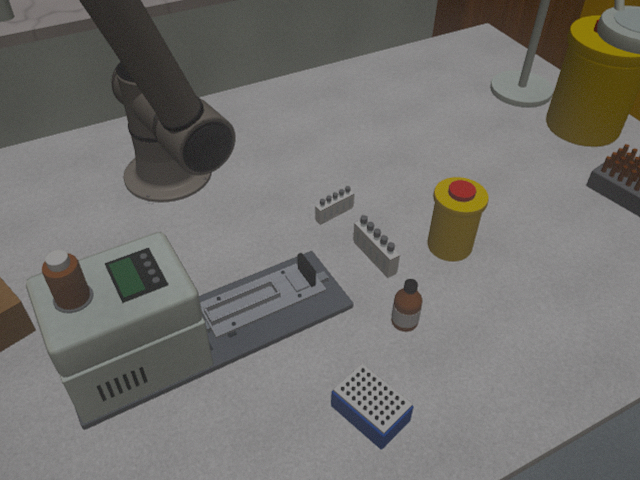

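View pics/top0.png

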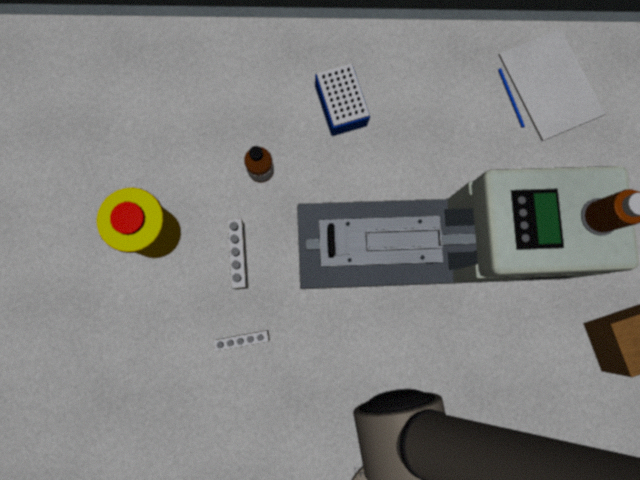

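The scene shows the robot, the dispenser (hood at left, tray handle at 305,270), the bin, the bottle, and two racks. In the top view the rack candidates are A at (237,254), about 68 px long, and B at (242,340), about 54 px long. A looks like the larger, so I'll check it in an enlarged crop.

```bash
cat >h.py <<'E'
import numpy as np,cv2,pickle
from scipy.spatial.transform import Rotation as R
def pix2w(c,u,v,z):
    K=c["intrinsics"];d=np.array([(u-K[0,2])/K[0,0],-(v-K[1,2])/K[1,1],-1.])
    d=R.from_euler("xyz",c["rotation"]).as_matrix()@d if np.ndim(c["rotation"])==1 else c["rotation"]@d
    o=np.array(c["xyz"]);return o+d*(z-o[2])/d[2]
def w2pix(c,p):
    q=R.from_euler("xyz",c["rotation"]).as_matrix().T@(np.array(p)-c["xyz"]);K=c["intrinsics"]
    return K[0,2]+K[0,0]*q[0]/-q[2],K[1,2]+K[1,1]*q[1]/q[2]
E
python3 - <<'E'
from h import *
d=pickle.load(open("c0.pkl","rb"));c=d["top"]
im=c["pixels"][:,:,::-1][180:360,200:460]
cv2.imwrite("pics/crop1.png",cv2.resize(im,None,fx=3,fy=3,interpolation=cv2.INTER_CUBIC))
for n,u,v,z in [("rackA",237,254,.06),("rackB",242,340,.06),("nest",403,240,.048),("handle",332,240,.093),("base l",300,204,.022),("base l2",300,289,.022),("bin",130,218,.167),("bottle",258,153,.115)]:
    print(n,pix2w(c,u,v,z).round(3))
E
```

```text
rackA [0.481 0.301 0.06 ]
rackB [0.322 0.29  0.06 ]
nest [ 0.508 -0.014  0.048]
handle [0.502 0.125 0.093]
base l [0.585 0.184 0.022]
base l2 [0.417 0.184 0.022]
bin [0.528 0.464 0.167]
bottle [0.658 0.259 0.115]
```

View pics/crop1.png

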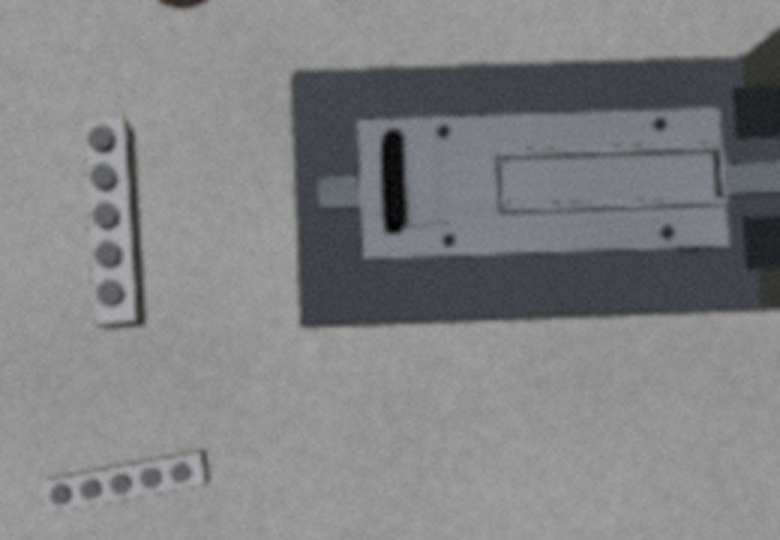

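Rack A, crop (110,220), is clearly the larger one. The tray deck's corners in the crop are (358,122), (719,108), (729,245) and (364,258).

```bash
python3 - <<'E'
from h import *
d=pickle.load(open("c0.pkl","rb"));c=d["top"]
f=lambda X,Y,z:pix2w(c,200+(X+.5)/3-.5,180+(Y+.5)/3-.5,z)[:2]
r=[f(*p,.06) for p in[(84,122),(124,117),(136,321),(97,325)]]
a=(r[0]+r[1])/2;b=(r[2]+r[3])/2
print("rackA len",np.linalg.norm(a-b),"wid",np.linalg.norm(r[0]-r[1]),"c",(a+b)/2,"ang",np.degrees(np.arctan2(*(a-b)[::-1])))
a,b=f(102,138,.082),f(111,293,.082);print("caps c",(a+b)/2,np.degrees(np.arctan2(*(a-b)[::-1])))
r=[f(*p,.06) for p in[(47,480),(200,452),(206,482),(56,508)]]
print("B len",np.linalg.norm(r[0]-r[1]))
t=[f(*p,.048) for p in[(358,122),(719,108),(729,245),(364,258)]]
a=(t[0]+t[3])/2;b=(t[1]+t[2])/2;x=(b-a)/np.linalg.norm(b-a)
print("tray len",np.linalg.norm(b-a),np.linalg.norm(t[0]-t[3]),"yaw",np.degrees(np.arctan2(x[1],x[0])),"origin",a+.16*x,b-.075*x)
n=[f(*p,.048) for p in[(499,157),(716,151),(720,207),(499,212)]];print("nest",np.mean(n,0))
print("handle",f(394,181,.093), a+.02*x)
E
```

```text
rackA len 0.1283493014699309 wid 0.025234053007010596 c [0.48223442 0.30261959] ang 4.425924460169679
caps c [0.48280809 0.30192581] 4.255179127635718
B len 0.09411640344445696
tray len 0.23380889453478862 0.08766630574990875 yaw -87.93544364940968 origin [ 0.50886889 -0.01447515] [ 0.50882598 -0.01328481]
nest [ 0.50797935 -0.01361576]
handle [0.5018228 0.1270118] [0.50382532 0.12543397]
```

Rack A is 128 mm long and B is 94 mm, so A is the larger. The tray lengths also check out (234 mm against 235). Next I'll plan the approach over the hood.

```bash
cat >>h.py <<'E'
def rel(wps):
    "world waypoints (x,y,z,yaw) -> rows in tool units from the present pose"
    from cell import robot
    s=robot.observe();p=s["tool_pos"];Rt=R.from_euler("xyz",s["tool_rot"])
    print("t",round(s["time"],2),"at",p.round(4),s["tool_rot"].round(3),"F",s["contact_force"].round(2),"q",s["qpos"].round(2))
    for w in wps:
        dy=(w[3]-s["tool_rot"][2]+np.pi)%(2*np.pi)-np.pi
        print((Rt.inv().apply(np.array(w[:3])-p)/.06).round(3),"spin",round(-dy,3))
E
python3 -c "
from h import *
rel([(.2,-.45,.40,.319),(.42,-.2,.40,.2),(.4825,.302,.40,.075),(.4825,.302,.20,.075)])"
```

```text
t 0.1 at [ 0.1645 -0.4982  0.2431] [-3.14  -0.     0.319] F [-0.35 -0.04  0.79] q [-1.4   0.34  1.52  0.    1.28 -0.15]
[ 0.814 -0.581 -2.614] spin -0.0
[ 5.602 -3.389 -2.609] spin 0.119
[  9.213 -11.007  -2.598] spin 0.244
[  9.212 -11.003   0.735] spin 0.244
```

>>> step_arm([
  [[0.2,-0.2,-0.9],0],
  [[0.5,-0.4,-1.8],0],
  [[0.8,-0.6,-2.6],0],
  [[1.6,-1.0,-2.6],0.02],
  [[2.4,-1.5,-2.6],0.04],
  [[3.2,-2.0,-2.6],0.06],
  [[4.0,-2.5,-2.6],0.08],
  [[4.8,-2.9,-2.6],0.1],
  [[5.6,-3.4,-2.6],0.12],
  [[5.6,-3.4,-2.6],0.12],
], hand=0)

```text
time: 1.35
tool_pos: [0.4213, -0.1966, 0.3992]
tool_rot: [-3.14, 0.0, 0.205]
contact_force: [0.1, 0.2, -0.4]
opening: 0.0918
grip_force: 0.0
```

```bash
python3 -c "
from h import *
rel([(.4825,.302,.36,.075),(.4825,.302,.23,.075)])"
```

```text
t 1.35 at [ 0.4213 -0.1966  0.3992] [-3.14   0.     0.205] F [ 0.1   0.2  -0.43] q [-0.6   0.15  1.36  0.    1.63  0.76]
[ 2.688 -7.928  0.663] spin 0.13
[ 2.689 -7.926  2.83 ] spin 0.13
```

>>> step_arm([
  [[0.3,-0.9,0],0.02],
  [[0.6,-1.8,0],0.04],
  [[0.9,-2.7,0.1],0.06],
  [[1.2,-3.6,0.2],0.08],
  [[1.5,-4.5,0.3],0.1],
  [[1.8,-5.4,0.4],0.11],
  [[2.1,-6.3,0.5],0.12],
  [[2.4,-7.2,0.9],0.13],
  [[2.7,-7.9,1.8],0.13],
  [[2.7,-7.9,2.6],0.13],
])

```text
time: 2.6
tool_pos: [0.4855, 0.2985, 0.242]
tool_rot: [-3.141, -0.001, 0.071]
contact_force: [1.6, 0.0, 0.8]
opening: 0.0916
grip_force: 0.0
```

```bash
python3 - <<'E'
from h import *
from cell import robot
rel([(.4825,.302,.046,.075)])
s=robot.observe();c=robot.read_camera("wrist");c["s"]=s
pickle.dump(c,open("w1.pkl","wb"));print(c["intrinsics"],c["T_tool_cam"])
cv2.imwrite("pics/w1.png",c["pixels"][:,:,::-1])
E
```

```text
t 2.6 at [0.4855 0.2985 0.242 ] [-3.141e+00 -1.000e-03  7.100e-02] F [1.57 0.02 0.81] q [ 0.42  0.43  1.4  -0.    1.31  1.92]
[-0.049 -0.06   3.266] spin -0.004
[[371.64829954   0.         318.51065979]
 [  0.         371.64829954 239.41470622]
 [  0.           0.           1.        ]] [[ 2.56714701e-04  9.54094405e-01  2.99505928e-01  8.07009005e-02]
 [ 9.99999473e-01  5.28645763e-05 -1.02553016e-03  5.93128468e-04]
 [-9.94285840e-04  2.99506034e-01 -9.54093888e-01 -1.41328429e-01]
 [ 0.00000000e+00  0.00000000e+00  0.00000000e+00  1.00000000e+00]]
```

View pics/w1.png

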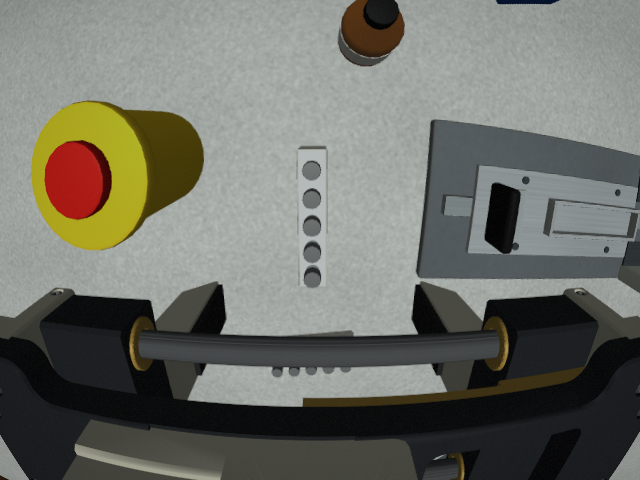

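The wrist view shows rack A centred between the jaws. Its top corners are (299,147), (326,147), (326,285) and (298,287), and the caps run from (312,170) to (313,277). Now I'll measure it.

```bash
cat >>h.py <<'E'
def wr2w(c,u,v,z):
    K=c["intrinsics"];x,y=u-K[0,2],v-K[1,2];r=np.hypot(x,y);t=r/K[0,0]
    d=np.array([np.sin(t)*x/r,-np.sin(t)*y/r,-np.cos(t)])
    Rt=R.from_euler("xyz",c["s"]["tool_rot"]).as_matrix();T=c["T_tool_cam"]
    d=Rt@T[:3,:3]@d;o=c["s"]["tool_pos"]+Rt@T[:3,3];return (o+d*(z-o[2])/d[2])
E
python3 - <<'E'
from h import *
c=pickle.load(open("w1.pkl","rb"))
r=[wr2w(c,*p,.06)[:2] for p in[(299,147),(326,147),(326,285),(298,287)]]
a=(r[0]+r[1])/2;b=(r[2]+r[3])/2
print(np.linalg.norm(a-b),np.linalg.norm(r[0]-r[1]),(a+b)/2,np.arctan2(*(a-b)[::-1]))
a,b=[wr2w(c,*p,.082)[:2] for p in[(312,170),(313,277)]];print((a+b)/2,np.arctan2(*(a-b)[::-1]))
print("handle",wr2w(c,495,183,.093),wr2w(c,521,185,.093),"bin lid l/r",wr2w(c,32,175,.15),wr2w(c,148,175,.15), "deck",wr2w(c,477,166,.048),wr2w(c,470,252,.048))
rel([(.483,.302,.15,.073),(.483,.302,.046,.073)])
E
```

```text
0.13016002188183337 0.023302814749821685 [0.48303451 0.30318911] 0.06320941519561911
[0.48366215 0.30260232] 0.0758597152517164
handle [0.53608151 0.15082701 0.093     ] [0.53754712 0.12399942 0.093     ] bin lid l/r [0.52999636 0.52657149 0.15      ] [0.53041829 0.41650066 0.15      ] deck [0.54556876 0.14965594 0.048     ] [0.45883283 0.14176321 0.048     ]
t 2.65 at [0.4819 0.2963 0.2339] [3.137 0.013 0.07 ] F [-2.62 -0.58 -5.52] q [ 0.42  0.43  1.41 -0.    1.31  1.92]
[ 0.042 -0.1    1.397] spin -0.003
[ 0.064 -0.108  3.13 ] spin -0.003
```

>>> step_arm([
  [[0,0,0.5],0],
  [[0,0,1.0],0],
  [[0,0,1.4],0],
  [[0,0,1.4],0],
  [[0,0,1.4],0],
  [[0,0,1.4],0],
])

```text
time: 3.4
tool_pos: [0.4857, 0.2971, 0.1612]
tool_rot: [-3.141, -0.002, 0.068]
contact_force: [-0.3, 0.2, 0.8]
opening: 0.0918
grip_force: 0.0
```

```bash
python3 - <<'E'
from h import *
rel([(.483,.3025,.046,.073)])
E
```

```text
t 3.4 at [0.4857 0.2971 0.1612] [-3.141e+00 -2.000e-03  6.800e-02] F [-0.26  0.21  0.78] q [ 0.41  0.5   1.52 -0.    1.12  1.92]
[-0.044 -0.091  1.921] spin -0.005
```

>>> step_arm([
  [[-0.04,-0.09,0.4],0],
  [[-0.04,-0.09,0.8],0],
  [[-0.04,-0.09,1.2],0],
  [[-0.04,-0.09,1.6],0],
  [[-0.04,-0.09,1.85],0],
  [[-0.04,-0.09,1.92],0],
  [[-0.04,-0.09,1.92],0],
  [[-0.04,-0.09,1.92],0],
])

```text
time: 4.4
tool_pos: [0.4827, 0.3026, 0.0454]
tool_rot: [-3.141, -0.002, 0.069]
contact_force: [0.3, -0.2, 0.7]
opening: 0.0921
grip_force: 0.0
```

```bash
python3 - <<'E'
from h import *
rel([(.483,.3025,.046,.073)])
E
```

```text
t 4.4 at [0.4827 0.3026 0.0454] [-3.141e+00 -2.000e-03  6.900e-02] F [ 0.33 -0.21  0.67] q [ 0.43  0.65  1.63 -0.    0.87  1.93]
[ 0.005  0.002 -0.01 ] spin -0.004
```

>>> step_arm([
  [[0,0,0],0],
  [[0,0,0],0],
  [[0,0,0],0],
  [[0,0,0],0],
  [[0,0,0],0],
  [[0,0,0],0],
  [[0,0,0],0],
  [[0,0,0],0],
], hand=255, squeeze=20)

```text
time: 5.4
tool_pos: [0.4822, 0.3025, 0.0445]
tool_rot: [-3.141, -0.0, 0.069]
contact_force: [-1.4, 0.7, 0.1]
opening: 0.026
grip_force: 20.0
```

```bash
python3 - <<'E'
from h import *
rel([(.482,.3025,.20,.069),(.508,-.0138,.20,1.606)])
E
```

```text
t 5.4 at [0.4822 0.3025 0.0445] [-3.141 -0.     0.069] F [-1.39  0.69  0.07] q [0.43 0.65 1.63 0.   0.87 1.93]
[-0.003 -0.    -2.591] spin -0.0
[ 0.067  5.289 -2.592] spin -1.537
```

>>> step_arm([
  [[0,0,-0.3],0],
  [[0,0,-0.9],0],
  [[0,0,-1.6],0],
  [[0,0,-2.3],0],
  [[0,0,-2.6],0],
  [[0,0,-2.6],0],
])

```text
time: 6.15
tool_pos: [0.4825, 0.3025, 0.2015]
tool_rot: [-3.141, -0.002, 0.069]
contact_force: [-0.3, 1.0, -3.3]
opening: 0.0258
grip_force: 20.0
```

```bash
python3 - <<'E'
from h import *
rel([(.508,-.0138,.20,1.606)])
E
```

```text
t 6.15 at [0.4825 0.3025 0.2015] [-3.141e+00 -2.000e-03  6.900e-02] F [-0.31  1.03 -3.29] q [ 0.43  0.46  1.47 -0.    1.22  1.93]
[0.061 5.288 0.021] spin -1.537
```

>>> step_arm([
  [[0,0.4,0],-0.17],
  [[0,0.9,0],-0.34],
  [[0,1.4,0],-0.51],
  [[0,2.0,0],-0.68],
  [[0,2.6,0],-0.85],
  [[0,3.2,0],-1.02],
  [[0.05,3.8,0],-1.19],
  [[0.06,4.4,0],-1.36],
  [[0.06,4.9,0],-1.5],
  [[0.06,5.25,0.02],-1.537],
])

```text
time: 7.4
tool_pos: [0.5065, -0.0129, 0.1975]
tool_rot: [-3.138, -0.0, 1.607]
contact_force: [-0.4, -0.4, -1.6]
opening: 0.0258
grip_force: 20.0
```

>>> step_arm([
  [[0,0,0],0],
  [[0,0,0],0],
  [[0,0,0],0],
])

```text
time: 7.78
tool_pos: [0.5071, -0.0108, 0.1989]
tool_rot: [-3.141, -0.0, 1.606]
contact_force: [0.6, 0.4, -1.8]
opening: 0.026
grip_force: 20.0
```

```bash
python3 - <<'E'
from h import *
from cell import robot
rel([(.508,-.0138,.20,1.606)])
s=robot.observe();c=robot.read_camera("wrist");c["s"]=s
t=robot.read_camera("top")
pickle.dump((c,t),open("w2.pkl","wb"))
cv2.imwrite("pics/w2.png",c["pixels"][:,:,::-1])
E
```

```text
t 7.78 at [ 0.5071 -0.0108  0.1989] [-3.141 -0.     1.606] F [ 0.56  0.38 -1.81] q [-0.17  0.35  1.64  0.    1.15 -0.21]
[-0.05   0.013 -0.018] spin 0.0
```

View pics/w2.png

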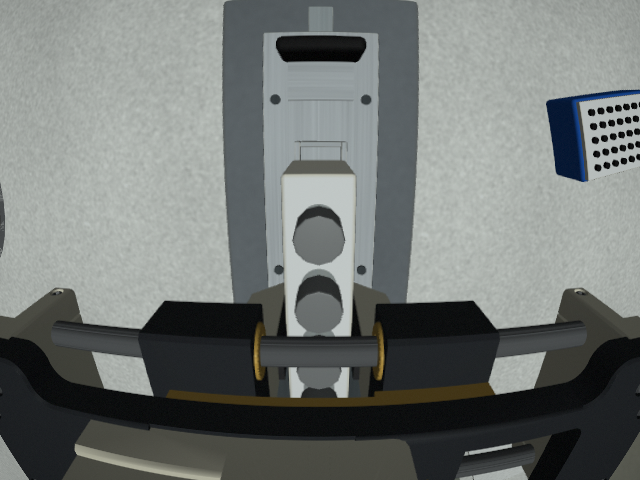

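The view shows the rack held straight. Its end face is at (284–355,175), the deck's rear edge at (264–378,33), screws at (275,99), (366,99), (279,269) and (362,269), and the nest's end wall at (300–347,141).

```bash
python3 - <<'E'
from h import *
c,t=pickle.load(open("w2.pkl","rb"))
tp=c["s"]["tool_pos"];yaw=c["s"]["tool_rot"][2]
f=lambda u,v,z:wr2w(c,u,v,z)[:2]
a,b=f(264,33,.048),f(378,33,.048);m=(a+b)/2;print("rear edge",a,b,np.linalg.norm(a-b))
s1=(f(275,99,.048)+f(366,99,.048))/2;s2=(f(279,269,.048)+f(362,269,.048))/2
x=(s2-s1)/np.linalg.norm(s2-s1);print("screws",s1,s2,"yaw+pi",np.arctan2(x[1],x[0])+np.pi)
print("origin from edge",m+.16*x)
print("nest wall end",f(323,141,.062),f(323,141,.062)+.072*x)
e=[f(u,175,tp[2]+.0155) for u in(284,355)];e0=np.mean(e,0);print("rack end",e,np.linalg.norm(e[0]-e[1]),"centre",e0+.065*np.array([-np.cos(yaw),-np.sin(yaw)]))
print("cap1 c",f(319,240,tp[2]+.0375))
im=t["pixels"][:,:,::-1][160:320,290:500]
E
```

```text
rear edge [0.45848488 0.14421017] [0.54695642 0.14760224] 0.08853653888190964
screws [0.50425886 0.09174441] [ 0.50945087 -0.04843954] yaw+pi 1.607816542872687
origin from edge [ 0.50864253 -0.01398416]
nest wall end [0.50722753 0.05877886] [ 0.50989237 -0.01317181]
rack end [array([0.49243926, 0.05282686]), array([0.51662495, 0.05370554])] 0.024201644294888774 centre [ 0.50684991 -0.01169246]
cap1 c [0.50493529 0.03699722]
```

>>> step_arm([
  [[-0.035,0.022,0.3],0],
  [[-0.035,0.022,0.7],0],
  [[-0.035,0.022,1.1],0],
  [[-0.035,0.022,1.3],0],
  [[-0.035,0.022,1.4],0],
  [[-0.035,0.022,1.4],0],
  [[-0.035,0.022,1.4],0],
])

```text
time: 8.75
tool_pos: [0.5093, -0.0138, 0.116]
tool_rot: [3.14, 0.0, 1.606]
contact_force: [-0.5, -0.5, -2.5]
opening: 0.0261
grip_force: 20.0
```

```bash
python3 - <<'E'
from h import *
from cell import robot
rel([(.5084,-.0129,.0925,1.607)])
s=robot.observe();c=robot.read_camera("wrist");c["s"]=s
pickle.dump(c,open("w3.pkl","wb"))
im=c["pixels"][0:300,180:460,::-1]
cv2.imwrite("pics/w3.png",cv2.resize(im,None,fx=2,fy=2,interpolation=cv2.INTER_CUBIC))
E
```

```text
t 8.75 at [ 0.5093 -0.0138  0.116 ] [3.14  0.    1.606] F [-0.46 -0.48 -2.52] q [-0.18  0.46  1.74 -0.    0.94 -0.21]
[ 0.015 -0.015  0.392] spin -0.001
```

View pics/w3.png

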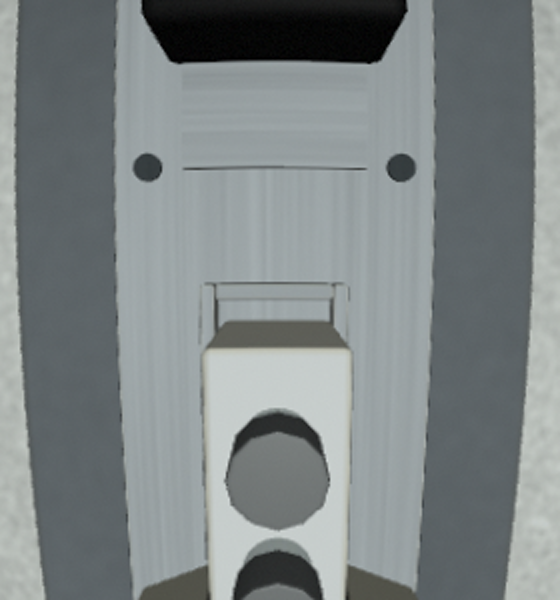

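The crop shows the nest's end wall at crop (204–350,283), the rack end at (205–351,348), and screws at (147,167) and (401,167). The rack looks nearly centred. I'll compute the residual.

```bash
python3 - <<'E'
from h import *
c=pickle.load(open("w3.pkl","rb"))
f=lambda X,Y,z:wr2w(c,180+X/2-.25,Y/2-.25,z)[:2]
tp=c["s"]["tool_pos"];zt=tp[2]+.0155
x=np.array([np.cos(1.607),np.sin(1.607)]);y=np.array([-x[1],x[0]])  # x backwards along tray
for n,ps in {"screws":[(147,167,.048),(401,167,.048)],"deck":[(116,190,.048),(435,190,.048)],"wall out":[(204,283,.062),(350,283,.062)],"inner":[(216,300,.062),(334,300,.062)],"rack":[(205,348,zt),(351,348,zt)],"racklow":[(217,322,tp[2]-.0445+.0),(340,322,tp[2]-.0445)]}.items():
    q=[f(*p) for p in ps];m=np.mean(q,0);print(n,"w",np.linalg.norm(q[0]-q[1]).round(4),"along",(m@x).round(4),"lat",(m@y).round(4))
print("tcp",tp[:2]@x,tp[:2]@y)
E
```

```text
screws w 0.0706 along 0.0736 lat -0.507
deck w 0.0892 along 0.0674 lat -0.5075
wall out w 0.0381 along 0.0407 lat -0.5078
inner w 0.0308 along 0.0361 lat -0.5073
rack w 0.0249 along 0.0324 lat -0.5079
racklow w 0.0307 along 0.0312 lat -0.5082
tcp -0.032200189768900725 -0.5084507612967051
```

>>> step_arm([
  [[0.017,-0.008,0.05],0],
  [[0.017,-0.008,0.1],0],
  [[0.017,-0.008,0.15],0],
  [[0.017,-0.008,0.2],0],
  [[0.017,-0.008,0.25],0],
  [[0.017,-0.008,0.3],0],
  [[0.017,-0.008,0.33],0],
  [[0.017,-0.008,0.33],0],
])

```text
time: 9.8
tool_pos: [0.5082, -0.0127, 0.0954]
tool_rot: [-3.141, 0.0, 1.606]
contact_force: [0.6, 0.2, -2.4]
opening: 0.026
grip_force: 20.0
```

>>> step_arm([
  [[0,0,0.015],0],
  [[0,0,0.03],0],
  [[0,0,0.03],0],
  [[0,0,0.03],0],
])

```text
time: 10.3
tool_pos: [0.5083, -0.0127, 0.0937]
tool_rot: [3.142, 0.0, 1.606]
contact_force: [-0.0, 0.4, -2.9]
opening: 0.0255
grip_force: 20.0
```

>>> step_arm([
  [[0,0,0.01],0],
  [[0,0,0.02],0],
  [[0,0,0.02],0],
  [[0,0,0.02],0],
])

```text
time: 10.8
tool_pos: [0.5083, -0.0127, 0.0925]
tool_rot: [3.142, 0.0, 1.606]
contact_force: [-0.6, 0.2, -1.4]
opening: 0.0258
grip_force: 20.0
```

>>> step_arm([
  [[0,0,0.01],0],
  [[0,0,0.02],0],
  [[0,0,0.02],0],
  [[0,0,0.02],0],
])

```text
time: 11.3
tool_pos: [0.5083, -0.0127, 0.0925]
tool_rot: [3.141, 0.0, 1.606]
contact_force: [-3.9, 0.6, 9.5]
opening: 0.0259
grip_force: 20.0
```

>>> step_arm([
  [[0,0,-0.015],0],
  [[0,0,-0.015],0],
])

```text
time: 11.55
tool_pos: [0.5084, -0.0127, 0.0925]
tool_rot: [3.141, 0.0, 1.606]
contact_force: [-1.6, 0.2, 4.9]
opening: 0.0257
grip_force: 20.0
```

>>> step_arm([
  [[0,0,0],0],
  [[0,0,0],0],
  [[0,0,0],0],
  [[0,0,0],0],
  [[0,0,0],0],
  [[0,0,0],0],
], hand=0)

```text
time: 12.3
tool_pos: [0.5083, -0.0127, 0.0922]
tool_rot: [3.142, 0.0, 1.606]
contact_force: [0.4, -0.3, -0.3]
opening: 0.0814
grip_force: 0.0
```

>>> step_arm([
  [[0,0,-0.2],0],
  [[0,0,-0.5],0],
  [[0,0,-1.0],0],
  [[0,0,-1.5],0],
  [[0,0,-1.6],0],
  [[0,0,-1.6],0],
])

```text
time: 13.05
tool_pos: [0.5082, -0.0127, 0.1883]
tool_rot: [3.141, 0.0, 1.606]
contact_force: [-0.1, 0.3, -0.7]
opening: 0.0917
grip_force: 0.0
```

```bash
python3 - <<'E'
from h import *
from cell import robot
rel([(.5035,.19,.19,1.606),(.5027,.158,.072,1.606)])
s=robot.observe();c=robot.read_camera("wrist");c["s"]=s
pickle.dump(c,open("w4.pkl","wb"))
cv2.imwrite("pics/w4.png",c["pixels"][:,:,::-1])
E
```

```text
t 13.05 at [ 0.5082 -0.0127  0.1883] [3.141 0.    1.606] F [-0.14  0.31 -0.67] q [-0.18  0.36  1.65 -0.    1.12 -0.21]
[ 3.379  0.04  -0.029] spin -0.0
[2.847 0.007 1.938] spin -0.0
```

View pics/w4.png

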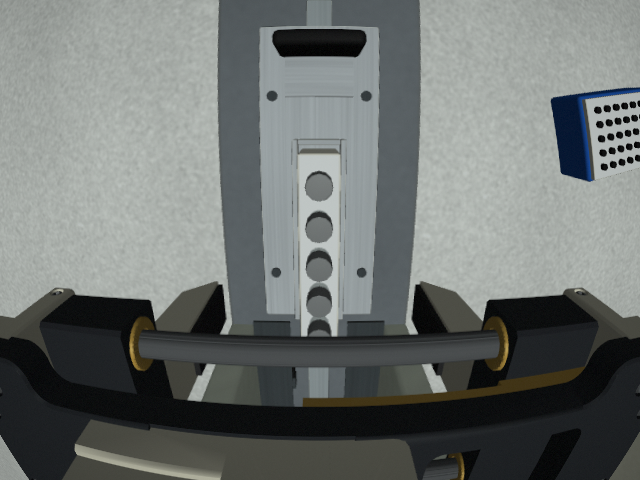

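The rack sits inside the nest (299–341,152) and the bystanders have not moved. Next I'll close the hand, go behind the handle and lower.

>>> step_arm([
  [[0.6,0,0],0],
  [[1.4,0,0],0],
  [[2.2,0,0],0],
  [[2.8,0,0],0],
  [[3.0,0,0.4],0],
  [[3.0,0,1.0],0],
  [[3.0,0,1.5],0],
  [[3.0,0,1.88],0],
  [[3.0,0,1.88],0],
  [[3.0,0,1.88],0],
], hand=255)

```text
time: 14.35
tool_pos: [0.5021, 0.1672, 0.0756]
tool_rot: [-3.142, 0.0, 1.606]
contact_force: [0.3, -0.2, 0.2]
opening: 0.0011
grip_force: 0.0
```

```bash
python3 - <<'E'
from h import *
rel([(.5027,.145,.075,1.606)])
E
```

```text
t 14.35 at [0.5021 0.1672 0.0756] [-3.142  0.     1.606] F [ 0.33 -0.24  0.22] q [ 0.18  0.54  1.72 -0.    0.87  0.14]
[-0.37  -0.003  0.01 ] spin -0.0
```

>>> step_arm([
  [[-0.1,0,0],0],
  [[-0.2,0,0],0],
  [[-0.3,0,0],0],
  [[-0.35,0,0],0],
  [[-0.37,0,0],0],
  [[-0.39,0,0],0],
  [[-0.41,0,0],0],
  [[-0.43,0,0],0],
  [[-0.43,0,0],0],
])

```text
time: 15.48
tool_pos: [0.5029, 0.1414, 0.0754]
tool_rot: [-3.142, 0.0, 1.606]
contact_force: [-1.0, 2.2, 0.8]
opening: 0.0007
grip_force: 1.1
```

>>> step_arm([
  [[-0.015,0,0],0],
  [[-0.03,0,0],0],
  [[-0.045,0,0],0],
  [[-0.06,0,0],0],
  [[-0.06,0,0],0],
  [[-0.06,0,0],0],
])

```text
time: 16.23
tool_pos: [0.503, 0.138, 0.0754]
tool_rot: [-3.142, -0.0, 1.606]
contact_force: [0.2, 5.7, 1.8]
opening: 0.0005
grip_force: 2.6
```

>>> step_arm([
  [[-0.015,0,0],0],
  [[-0.03,0,0],0],
  [[-0.045,0,0],0],
  [[-0.06,0,0],0],
  [[-0.06,0,0],0],
  [[-0.06,0,0],0],
])

```text
time: 16.98
tool_pos: [0.5031, 0.1345, 0.0754]
tool_rot: [3.141, -0.0, 1.606]
contact_force: [0.7, 4.4, 0.9]
opening: 0.0006
grip_force: 2.7
```

>>> step_arm([
  [[-0.02,0,0],0],
  [[-0.04,0,0],0],
  [[-0.06,0,0],0],
  [[-0.08,0,0],0],
  [[-0.1,0,0],0],
  [[-0.1,0,0],0],
])

```text
time: 17.73
tool_pos: [0.5033, 0.1279, 0.0754]
tool_rot: [3.142, 0.0, 1.606]
contact_force: [-0.4, 3.6, 2.1]
opening: 0.0005
grip_force: 1.2
```

>>> step_arm([
  [[-0.03,0,0],0],
  [[-0.06,0,0],0],
  [[-0.09,0,0],0],
  [[-0.12,0,0],0],
  [[-0.15,0,0],0],
  [[-0.15,0,0],0],
])

```text
time: 18.48
tool_pos: [0.5037, 0.1188, 0.0754]
tool_rot: [-3.142, 0.001, 1.606]
contact_force: [-0.7, 2.4, 1.7]
opening: 0.0005
grip_force: 1.0
```

>>> step_arm([
  [[-0.06,0,0],0],
  [[-0.12,0,0],0],
  [[-0.18,0,0],0],
  [[-0.24,0,0],0],
  [[-0.3,0,0],0],
  [[-0.36,0,0],0],
  [[-0.42,0,0],0],
  [[-0.48,0,0],0],
  [[-0.54,0,0],0],
  [[-0.59,0,0],0],
])

```text
time: 19.73
tool_pos: [0.5048, 0.0835, 0.0754]
tool_rot: [-3.141, 0.0, 1.606]
contact_force: [-0.4, 5.8, 1.1]
opening: 0.0003
grip_force: 2.3
```

>>> step_arm([
  [[-0.015,0,0],0],
  [[-0.03,0,0],0],
  [[-0.045,0,0],0],
  [[-0.06,0,0],0],
  [[-0.06,0,0],0],
])

```text
time: 20.35
tool_pos: [0.505, 0.0801, 0.0754]
tool_rot: [-3.141, 0.0, 1.606]
contact_force: [-1.0, 2.8, 2.7]
opening: 0.0007
grip_force: 1.4
```

>>> step_arm([
  [[-0.013,0,0],0],
  [[-0.026,0,0],0],
  [[-0.039,0,0],0],
  [[-0.052,0,0],0],
  [[-0.052,0,0],0],
])

```text
time: 20.98
tool_pos: [0.5051, 0.0769, 0.0754]
tool_rot: [-3.141, 0.0, 1.606]
contact_force: [-1.2, 2.3, 1.8]
opening: 0.0001
grip_force: 1.4
```

>>> step_arm([
  [[-0.013,0,0],0],
  [[-0.026,0,0],0],
  [[-0.039,0,0],0],
  [[-0.052,0,0],0],
  [[-0.052,0,0],0],
])

```text
time: 21.6
tool_pos: [0.5052, 0.0738, 0.0754]
tool_rot: [-3.141, 0.0, 1.606]
contact_force: [-1.0, 2.8, 2.5]
opening: 0.0009
grip_force: 1.4
```

>>> step_arm([
  [[-0.013,0,0],0],
  [[-0.026,0,0],0],
  [[-0.039,0,0],0],
  [[-0.052,0,0],0],
  [[-0.052,0,0],0],
])

```text
time: 22.22
tool_pos: [0.5053, 0.0707, 0.0754]
tool_rot: [-3.141, 0.0, 1.606]
contact_force: [-1.5, 2.8, 1.5]
opening: 0.0006
grip_force: 1.4
```

>>> step_arm([
  [[-0.013,0,0],0],
  [[-0.026,0,0],0],
  [[-0.039,0,0],0],
  [[-0.052,0,0],0],
  [[-0.052,0,0],0],
])

```text
time: 22.85
tool_pos: [0.5054, 0.0676, 0.0754]
tool_rot: [-3.141, 0.0, 1.606]
contact_force: [-2.1, 2.9, 0.7]
opening: 0.0006
grip_force: 1.4
```

>>> step_arm([
  [[-0.013,0,0],0],
  [[-0.026,0,0],0],
  [[-0.039,0,0],0],
  [[-0.052,0,0],0],
  [[-0.052,0,0],0],
])

```text
time: 23.48
tool_pos: [0.5055, 0.0645, 0.0754]
tool_rot: [-3.141, 0.0, 1.606]
contact_force: [-2.0, 2.6, 0.8]
opening: 0.0009
grip_force: 1.4
```

>>> step_arm([
  [[-0.013,0,0],0],
  [[-0.026,0,0],0],
  [[-0.039,0,0],0],
  [[-0.052,0,0],0],
  [[-0.052,0,0],0],
])

```text
time: 24.1
tool_pos: [0.5056, 0.0614, 0.0754]
tool_rot: [-3.142, 0.0, 1.606]
contact_force: [-1.4, 3.0, 2.0]
opening: 0.0005
grip_force: 1.4
```

>>> step_arm([
  [[-0.013,0,0],0],
  [[-0.026,0,0],0],
  [[-0.039,0,0],0],
  [[-0.052,0,0],0],
  [[-0.052,0,0],0],
])

```text
time: 24.72
tool_pos: [0.5057, 0.0587, 0.0754]
tool_rot: [-3.142, -0.001, 1.606]
contact_force: [-1.8, 6.3, 1.1]
opening: 0.0006
grip_force: 2.9
```

>>> step_arm([
  [[-0.008,0,0],0],
  [[-0.008,0,0],0],
  [[-0.008,0,0],0],
  [[-0.008,0,0],0],
])

```text
time: 25.22
tool_pos: [0.5057, 0.0585, 0.0754]
tool_rot: [-3.142, -0.001, 1.606]
contact_force: [-2.1, 6.9, 1.2]
opening: 0.0003
grip_force: 3.4
```

The tray bears on the stop at about 4 N of buffer load, and it has held there. Now I'll back off gently and raise the arm.

>>> step_arm([
  [[0.02,0,0],0],
  [[0.04,0,0],0],
  [[0.06,0,0],0],
  [[0.15,0,0],0],
  [[0.4,0,0],0],
  [[0.8,0,0],0],
  [[1.0,0,-0.5],0],
  [[1.0,0,-1.2],0],
  [[1.0,0,-2.0],0],
  [[1.0,0,-2.0],0],
])

```text
time: 26.48
tool_pos: [0.5055, 0.1191, 0.1991]
tool_rot: [3.134, -0.0, 1.607]
contact_force: [-0.5, -0.6, -0.6]
opening: 0.0004
grip_force: 0.0
```

```bash
python3 - <<'E'
from cell import robot
import cv2
s=robot.read_camera("scene");im=s["pixels"][200:380,20:420,::-1]
cv2.imwrite("pics/s9.png",cv2.resize(im,None,fx=2,fy=2,interpolation=cv2.INTER_CUBIC))
E
```

```text
(no output)
```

View pics/s9.png

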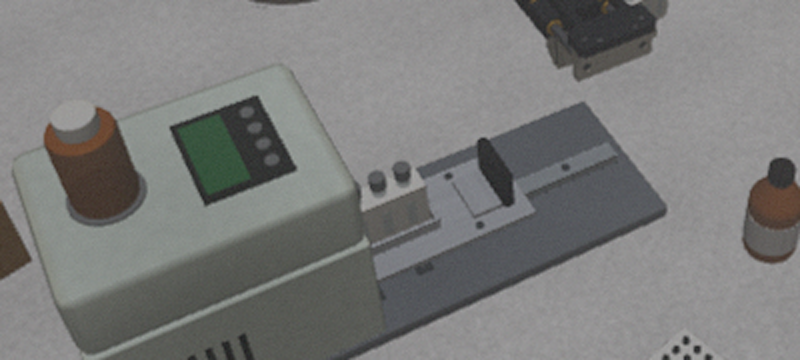

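The tray is in under the hood, the rack is upright in its nest (crop 395,200), and the gripper is clear. I'm handing the job in.

```bash
python3 -c "
from cell import robot
print(robot.hand_in())"
```

```text
the job is handed in; nothing more can be done
None
```

The job is handed in (no verdict came back): the larger rack stands in the tray's nest, the tray was run in to the end stop at roughly 4 N on the buffer, and the arm is clear.

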